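# Push the circuit board into the corner stop

## Robot

A 7-joint arm with a two-finger parallel gripper is mounted at the origin on the work surface. World frame = base frame: x ahead of the robot, y to its left, z up, the work surface at z = 0. Lengths are in m, angles in degrees, forces in N, time in s.
With the tool pointing down it reaches from about 0.4 to 0.9 m from the base axis. Payload 5.5 kg.
Tool frame: the origin (TCP) lies on the front face of the gripper's body, between the roots of the fingers; the fingertips stand 73 mm ahead of it and the grasp point (between the pads) lies 54 mm ahead of it (arm.tip_extent is the distance from the TCP to the fingertips, in m); z points along the fingers, x is the direction in which the jaws open and shut, and the axes are right-handed (so a half turn about z gives the same grasp; the last joint's range is limited). The gripper opens to 85 mm and grips with 20 to 120 N. Pads are 22 mm wide; open, the fingers measure 114 mm over their backs; the gripper's body (76 mm by 85 mm) begins 54 mm behind the grasp point. The pads swing forward as they close: fully open they stand 13 mm farther back than shut.
Start: joints at [78.564, 28.699, -24.465, 88.831, 12.651, 65.22, -12.049], TCP at [0.29, -0.582, 0.304] pointing down, gripper open.
Joint ranges: [-164.97, 164.97], [-17.58, 116.51], [-87.97, 89.64], [11.32, 138.91], [-80.73, 260.73], [10.89, 115.49], [-147.41, 147.41]. Speed limits (degrees/s): [147.25, 147.25, 180, 180, 180, 180, 180].

## Interface

Orientations are given as a 3x3 rotation matrix whose columns are the frame's x, y, z axes.
In Python, from plant import arm, get_image, camera_params, close_job, silhouettes gives the robot as it stands.
- The arm moves only by the tool play_rows, never from a script. Its argument "deltas" is a list of rows, each a list of 4 numbers: the shift along the world's x, y, z in mm, then the turn about the world's z in degrees. In form: [[tx, ty, tz, roll], ...]. A call has 1 to 10 rows; each row shifts and turns the commanded pose from where the row before left it; what a row does not reach is not made up. A row lasts 1/12 s, in which the tool goes at most 41.7 mm and 7.16 degrees, less where a joint would pass 70% of its speed; a pose out of reach is approached as far as the arm can. A call with a gripper value outside its range is refused whole. "gripper" is the opening, from 0 (shut) to 1 (fully open), set as the call begins (left out, the last holds). The fingers move at their own pace and stop on an object; "force" is the grip in N (left out, the last holds). Time passes only in rows, so rows that do not move let the fingers close. It gives the time, the measured TCP pose, the force and the opening at its end, in the units of the state.
- arm.read_state(): the state, without advancing time (a new reading comes with each control period).
- get_image(name): name is "scene" or "side" or "wrist"; returns (picture, depth): 480x640x3 uint8, blue, green, red; 480x640 float32, m along the optical axis (not along the pixel's ray), 0 where there is no reading.
- camera_params(name): a dict with "fx", "fy", "cx", "cy" (pixels), "k1" (the pictures are not rectified: a ray, as slopes to the right and down, at radius r is drawn at 1 + k1 r^2 times it, then the intrinsics apply), "rvec" (rotation vector, rad) and "tvec" (3), from world to camera coordinates, as OpenCV has them. Camera axes: x right, y down, z forward; pixel columns grow to the right and rows downward; lengths in m; the calibration is good to about 2 mm. A picture is of the moment at which its call begins: read the wrist's pose just before it. camera_params takes no time and is no camera call; for the wrist camera it gives the pose at the moment of the call.
- close_job(): hands the job in, once; it reports no verdict.
Trained networks look in the newest picture that a camera, given by its name, has taken for a name from the list of things; names that differ only in an ending like _2 or _b are one class to them, and where a whole thing is asked for, a point or a joint stands for the part that bears it (a point fixed in the world has none). Each returns a list of dicts, best first, with "conf" (0 to 1); they miss things now and then, are a little off and sometimes report something else, mostly with a low value. They report only what shows in the picture. A call takes as long as a camera call. They do not tell look-alikes from the thing itself.
- silhouettes(query, camera): "mask" (480x640 bool, what is visible of it) and "box" ([centre column, centre row, width, height] in pixels, round what is visible of it).
The state is a dict: "time": time; "qpos": joint angles; "joint_velocities": joint speeds; "joint_torque": joint torques, N m; "ee_pos": TCP position; "orientation": TCP orientation; "ft_force": force on the tool from outside, world axes, zero at the start; "wrist_torque": the same for the moment, N m; "opening": finger opening in m.
Only numpy, scipy, OpenCV 4.12 (cv2) and the standard library are available. Lean on these libraries where they do the work, as an engineer would, in place of code of your own. Each camera call takes 0.05 s, during which the arm holds its last target. There are 200 camera calls.

## Task

Push the circuit board that carries components along the bench into the inside corner of the L-shaped metal stop, so that its long edge lies flush along the longer fence and its short edge flush against the shorter fence. Only push it: it must not be lifted or tipped. Leave everything else on the bench where it is, and finish with the hand clear.

Things in the scene. Friction and masses are not known exactly. Their poses are not given: they have to be found in the camera images.
- board: the board to push: green circuit board with components, on a black carrier with upright sides, 90 mm (x) by 140 mm (y), 16 mm thick; components reach 39 mm above the bench and stand 13 mm or more inside the edges. Loose, 0.25 to 0.5 kg, slides under less than 8 N. Origin: centre of the underside; z up. At the start its +x side faces away from the robot, turned up to 0.5 rad.
- stop: fixed L-shaped aluminium stop, fences 24 mm high, 14 mm thick. Origin: inside corner of the inner faces, at bench height; z up. Longer fence (far side): inner face at x = 0, from the corner 120 mm along -y. Shorter fence (left side): inner face at y = 0, from the corner 70 mm along -x. Seated, the board's centre is at x = -45, y = -70 mm in this frame, axes parallel.
- bare_board: bystander: smaller bare green board on a black carrier without components, 70 x 100 x 14 mm; origin: centre of its underside
- flux_bottle: bystander: small bottle, diameter 32 mm, 75 mm tall, standing; origin: centre of its underside
- spool: bystander: plastic spool standing on end, diameter 56 mm, 46 mm tall; origin: centre of its underside
- tape_roll: bystander: roll of tape lying flat, diameter 68 mm, 19 mm tall; origin: centre of its underside
- screwdriver: bystander: screwdriver about 150 mm long, lying; its x axis runs along it towards the tip
- brush: bystander: brush about 150 mm long, lying; its x axis runs along it towards the bristles
Not all that is in view belongs to the job. What is shaped like the board but orange or purple is not meant.

How it is judged:
By the outcome, as a careful person would: the job done as asked, in the order asked, and still so for the second after the job is handed in, with the robot touching nothing.
It also fails if it takes over 72 s, if anything falls off the work surface, if the arm or the gripper's body presses on something with over 40 N, if the wrist force passes 120 N, or if a joint passes its speed limit or range.

## Working session

There is one attempt and no reset: what is moved stays moved. The work goes in short steps, Python scripts to look and compute and a tool call to move; the robot and the scene stay as the last step left them, time stands still between calls to the robot, and variables do not carry over. Pictures are saved under pics/ and viewed, about 8 in all and at most 12, crops included, and the job is handed in when it is done.

Besides the shell and the picture viewer there is one more tool, called after "Emit:" by a JSON object that holds its "api" and its "payload". play_rows: Moves the arm, as the interface text tells. Its arguments: {"type":"object","properties":{"deltas":{"type":"array"},"gripper":{"type":"number"},"force":{"type":"number"}},"required":["deltas"]}

```bash
mkdir -p pics; cat > h.py <<'E'
import numpy as np, cv2
from plant import arm,get_image,camera_params,close_job,silhouettes
def cam(n):
    c=camera_params(n);R=cv2.Rodrigues(np.array(c['rvec'],float))[0];return c,R,np.array(c['tvec'],float).ravel()
def pts(n,uv,d):
    c,R,t=cam(n);uv=np.asarray(uv,float).reshape(-1,2)
    q=np.c_[(uv[:,0]-c['cx'])/c['fx'],(uv[:,1]-c['cy'])/c['fy']];p=q.copy()
    for _ in range(10): p=q/(1+c['k1']*(p**2).sum(1,keepdims=True))
    P=np.c_[p,np.ones(len(p))]*np.asarray(d).reshape(-1,1)
    return (P-t)@R
def cloud(n,dep):
    v,u=np.mgrid[:480,:640];P=pts(n,np.c_[u.ravel(),v.ravel()],dep.ravel());P[dep.ravel()<=0]=np.nan
    return P.reshape(480,640,3)
E
python3 - <<'E'
from h import *
s=arm.read_state();print(s['time'],s['ee_pos'],s['orientation'],s['ft_force'])
for n in('scene','side'):
    im,d=get_image(n);cv2.imwrite(f'pics/{n}0.png',im);np.save(f'{n}0.npy',d);P=cloud(n,d)
    for q in('board','stop','bare_board','flux_bottle','spool','tape_roll','screwdriver','brush'):
        for o in silhouettes(q,n)[:3]:
            m=o['mask'];x=P[m];x=x[~np.isnan(x[:,0])]
            print(n,q,round(o['conf'],2),np.round(o['box']),np.round(np.median(x,0),3) if len(x) else '')
E
```

```text
0.0 [ 0.28990686 -0.58114103  0.30285832] [[ 4.46472852e-01 -8.94796815e-01 -8.07380110e-04]
 [-8.94795012e-01 -4.46473574e-01  1.79806080e-03]
 [-1.96937297e-03 -8.03456390e-05 -9.99998058e-01]] [-0.23316422 -0.07728195 -0.22229333]
scene board 0.87 [229. 304.  52.  59.] [ 0.755 -0.198  0.019]
scene board 0.71 [271. 177.  34.  42.] [ 0.334 -0.208  0.019]
scene board 0.67 [304. 230.  69.  42.] [ 0.507 -0.085  0.019]
scene stop 0.91 [351. 289.  67.  36.] [0.69  0.06  0.022]
scene bare_board 0.97 [175. 262.  48.  30.] [ 0.643 -0.361  0.013]
scene flux_bottle 0.72 [416. 223.  15.  28.] [0.459 0.179 0.037]
scene spool 0.91 [448. 272.  27.  30.] [0.593 0.262 0.044]
scene spool 0.52 [193. 205.  16.  43.] [ 0.445 -0.38   0.021]
scene tape_roll 0.82 [328. 334.  32.  30.] [0.786 0.016 0.018]
scene screwdriver 0.56 [192. 208.  17.  44.] [ 0.447 -0.38   0.02 ]
scene brush 0.56 [476. 226.  30.  38.] [0.427 0.335 0.018]
scene brush 0.5 [349. 289.  63.  36.] [0.69  0.062 0.022]
side board 0.86 [468. 210.  68.  43.] [ 0.3   -0.197  0.019]
side board 0.86 [286. 156.  64.  40.] [ 0.726 -0.182  0.018]
side board 0.76 [364. 221.  54.  58.] [ 0.481 -0.067  0.018]
side bare_board 0.63 [355. 132.  31.  27.] [ 0.629 -0.355  0.013]
side flux_bottle 0.56 [325. 319.  16.  37.] [0.441 0.187 0.047]
side spool 0.72 [226. 330.  39.  42.] [0.576 0.268 0.045]
side spool 0.57 [302. 423.  70.  91.] [0.408 0.343 0.019]
side tape_roll 0.72 [218. 207.  29.  27.] [0.773 0.021 0.015]
side screwdriver 0.93 [425. 149.  67.  21.] [ 0.432 -0.38   0.017]
side brush 0.95 [302. 423.  77.  88.] [0.409 0.342 0.018]
```

```bash
python3 - <<'E'
import cv2,numpy as np
a=cv2.imread('pics/scene0.png');b=cv2.imread('pics/side0.png')
a=cv2.resize(a[140:370,150:500],None,fx=2.28,fy=2.28,interpolation=3)
cv2.imwrite('pics/c1.png',a)
b=cv2.resize(b[110:400,180:520],None,fx=2,fy=2,interpolation=3)
cv2.imwrite('pics/c2.png',b)
E
```

```text
(no output)
```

View pics/c1.png

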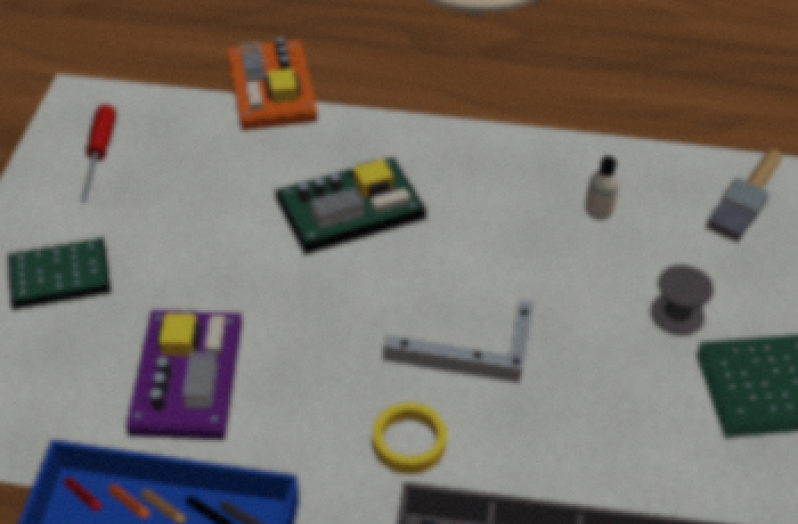

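View pics/c2.png

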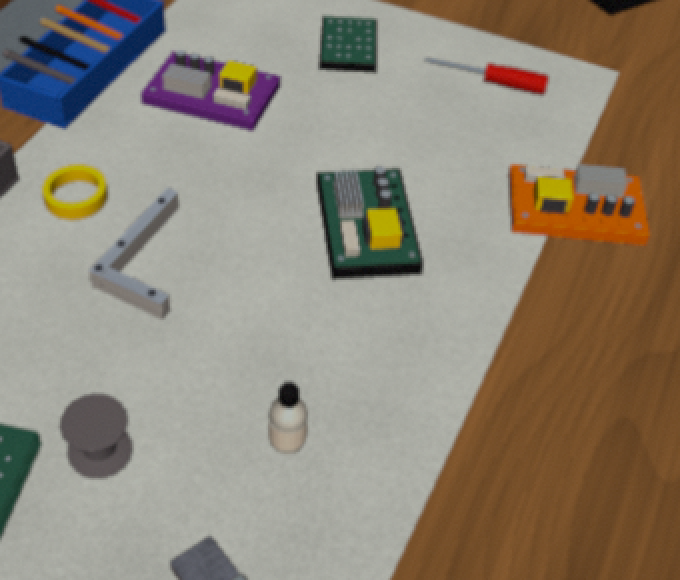

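Board candidates in the scene picture: orange (271,177) and purple (229,304) are look-alikes. Green with components at (304,230) is the one meant; the bare green ones, (175,262) and the one at right, carry no components. The stop corner is near (377,302), opening toward the board. Now I'll fit the board and stop poses.

```bash
cat >> h.py <<'E'
def rect(XY):
    c,(w,h),a=cv2.minAreaRect((XY*1000).astype(np.float32));
    if w>h: w,h,a=h,w,a+90
    a=(a+90)%180-90   # direction of short side vs world x
    return np.round(c,1),round(w,1),round(h,1),round(a,2)
def board(n,P,near):
    best=None
    for o in silhouettes('board',n):
        x=P[o['mask']];x=x[~np.isnan(x[:,0])];x=x[(x[:,2]>.010)&(x[:,2]<.05)]
        if len(x)<50: continue
        e=np.hypot(*(np.median(x[:,:2],0)-near))
        if best is None or e<best[0]: best=(e,x,o)
    return best[1],best[2]
def stop(n,P):
    o=silhouettes('stop',n)[0];x=P[o['mask']];x=x[~np.isnan(x[:,0])];return x[(x[:,2]>.019)&(x[:,2]<.03)],o
E
python3 - <<'E'
from h import *
for n in('scene','side'):
    im,d=get_image(n);P=cloud(n,d)
    x,o=board(n,P,(.5,-.08));z=x[:,2];t=x[(z>.012)&(z<.021)]
    print(n,'board',len(x),np.round(np.percentile(z,[2,50,98]),4),rect(x[:,:2]),rect(t[:,:2]))
    try:
        s,o=stop(n,P);print('stop',len(s),np.round(np.percentile(s[:,2],[2,50,98]),4))
    except Exception as e: print(e);continue
    # hull extremes
    h=cv2.convexHull((s[:,:2]*1000).astype(np.float32))[:,0];print(np.round(cv2.approxPolyDP(h,6,True)[:,0]))
E
```

```text
scene board 1563 [0.0118 0.0197 0.0401] (array([493.5, -86.3]), 94.9, 141.3, 31.49) (array([493.5, -86.3]), 94.9, 141.3, 31.49)
stop 508 [0.0195 0.0239 0.0276]
[[623. 114.]
 [616. 106.]
 [675. -18.]
 [690. -20.]
 [697. 109.]]
side board 2254 [0.0118 0.0183 0.0392] (array([487.5, -86.5]), 90.5, 143.9, 31.75) (array([487.5, -86.5]), 90.5, 143.9, 31.75)
stop 637 [0.0195 0.0232 0.0261]
[[609. 116.]
 [672. -18.]
 [686. -18.]
 [689. 112.]]
```

Emit:
{"api": "play_rows", "payload": {"deltas": [[10, 35, 10, -5], [10, 38, 10, -5], [10, 38, 10, -5], [10, 38, 10, -5], [10, 38, 10, -5], [10, 38, 10, -5], [10, 38, 10, -5], [10, 38, 10, 0], [10, 38, 10, 0], [10, 38, 10, 0]], "gripper": 0}}

```text
time: 2.03
ee_pos: [0.3903, -0.2026, 0.4046]
orientation: [[-0.147, -0.989, 0.0], [-0.989, 0.147, -0.001], [0.001, -0.001, -1.0]]
ft_force: [1.1, -1.1, -0.3]
opening: 0.0005
```

Emit:
{"api": "play_rows", "payload": {"deltas": [[10, 30, 3, 0], [10, 30, 3, 0], [10, 30, 3, 0], [10, 30, 3, 0], [10, 30, 3, 0], [10, 30, 3, 0], [0, 0, 0, 0], [0, 0, 0, 0]]}}

```text
time: 2.7
ee_pos: [0.4506, -0.0225, 0.4224]
orientation: [[-0.143, -0.99, 0.001], [-0.99, 0.143, -0.0], [0.0, -0.001, -1.0]]
ft_force: [0.1, -0.7, 0.4]
opening: 0.0002
```

```bash
cat >> h.py <<'E'
def wrist(name):
    im,d=get_image('wrist');cv2.imwrite(name,im);return im,cloud('wrist',d)
E
python3 - <<'E'
from h import *
print(arm.read_state()['ee_pos']);c,R,t=cam('wrist');print('cam',-R.T@t,R)
im,P=wrist('pics/w1.png')
x,o=board('wrist',P,(.49,-.086));z=x[:,2];print(o['conf'],np.percentile(z,[2,50,98]),rect(x[:,:2]),rect(x[z>.013][:,:2]))
s,o=stop('wrist',P);print(o['conf'],np.percentile(s[:,2],[2,50,98]));h=cv2.convexHull((s[:,:2]*1000).astype(np.float32))[:,0];print(np.round(cv2.approxPolyDP(h,5,True)[:,0],1))
E
```

```text
[ 0.45058213 -0.02253767  0.422363  ]
cam [ 0.53335921 -0.03604722  0.49199203] [[-1.41905206e-01 -9.89879821e-01 -9.23701829e-04]
 [-9.35524731e-01  1.33807997e-01  3.26938677e-01]
 [-3.23506400e-01  4.72584463e-02 -9.45045104e-01]]
0.95 [0.01424731 0.01709435 0.03822303] (array([488.8, -90.5]), 90.7, 140.6, 31.5) (array([488.9, -90.2]), 90.3, 140.2, 31.49)
0.6 [0.01995329 0.02315549 0.02521437]
[[643.5 108.7]
 [612.7 110.5]
 [609.4  99.1]
 [641.4  97. ]]
```

View pics/w1.png

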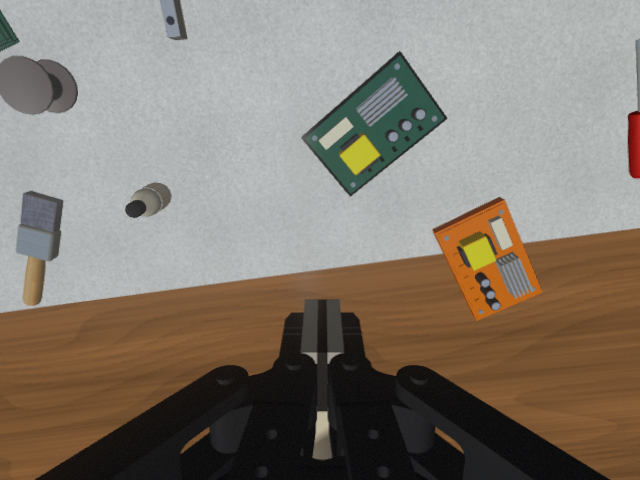

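The wrist picture confirms the board: green with a yellow block, heatsink and capacitors at (375,122); the orange one is at (487,258). Its pose is about (489,-90) mm, turned 31.5°. The stop is cut off at the top, so I'll move forward to see it.

Emit:
{"api": "play_rows", "payload": {"deltas": [[25, 5, 0, 0], [25, 5, 0, 0], [25, 5, 0, 0], [25, 5, 0, 0], [25, 5, 0, 0], [25, 5, 0, 0], [0, 0, 0, 0], [0, 0, 0, 0]]}}

```text
time: 3.52
ee_pos: [0.6006, 0.0041, 0.4205]
orientation: [[-0.149, -0.989, -0.002], [-0.989, 0.149, 0.001], [-0.001, 0.003, -1.0]]
ft_force: [-0.4, -0.7, 0.3]
opening: -0.0002
```

```bash
cat >> h.py <<'E'
from scipy.optimize import minimize
def fitstop(s,x0=(680,97,-3.5)):
    "fit L footprint: corner x,y mm and yaw deg, robust distance of top points outside footprint + area edges"
    q=s[:,:2]*1000
    g=np.stack(np.meshgrid(np.arange(-70,14.1,1),np.arange(-120,14.1,1),indexing='ij'),-1).reshape(-1,2)
    g=g[(g[:,0]>=0)|(g[:,1]>=0)]
    from scipy.spatial import cKDTree
    T=cKDTree(q)
    def f(p):
        a=np.radians(p[2]);R=np.array([[np.cos(a),-np.sin(a)],[np.sin(a),np.cos(a)]])
        l=(q-p[:2])@R; 
        dx=np.maximum(np.maximum(-l[:,0],l[:,0]-14),np.maximum(-120-l[:,1],l[:,1]-14)).clip(0)
        dy=np.maximum(np.maximum(-l[:,1],l[:,1]-14),np.maximum(-70-l[:,0],l[:,0]-14)).clip(0)
        d1=np.minimum(dx,dy); d2=T.query(g@R.T+p[:2])[0]
        return np.minimum(d1,4).mean()+np.minimum(d2,4).mean()
    r=min((minimize(f,np.add(x0,d),method='Nelder-Mead',options=dict(initial_simplex=np.add(x0,d)+np.array([[0,0,0],[6,0,0],[0,6,0],[0,0,3]]))) for d in([0,0,0],[4,4,1],[-4,-4,-1])),key=lambda r:r.fun)
    return np.round(r.x,2),round(r.fun,2)
E
python3 - <<'E'
from h import *
im,P=wrist('pics/w2.png')
x,o=board('wrist',P,(.49,-.086));z=x[:,2];print(o['conf'],o['box'],rect(x[:,:2]),rect(x[z>.013][:,:2]))
s,o=stop('wrist',P);print(o['conf'],o['box'],len(s),fitstop(s))
for n in('scene','side'):
    im,d=get_image(n);P=cloud(n,d);
    x,o=board(n,P,(.49,-.086));z=x[:,2];print(n,rect(x[:,:2]))
    for o in silhouettes('stop',n)[:1]: print(fitstop(stop(n,P)[0]))
E
```

```text
0.9 [514.5, 354.2, 104.6, 111.6] (array([ 303.9, -216.9]), 91.2, 141.9, -69.83) (array([ 303.9, -217. ]), 91.1, 142.0, -69.78)
0.76 [275.4, 131.9, 123.8, 87.2] 2471 (array([678.44,  97.22,  -2.53]), np.float64(0.46))
scene (array([ 308.7, -213. ]), 87.2, 142.5, -69.56)
(array([684.4 ,  98.5 ,  -3.35]), np.float64(1.19))
side (array([487.5, -86.6]), 90.7, 144.5, 31.91)
(array([676.59,  99.7 ,  -2.34]), np.float64(1.1))
```

View pics/w2.png

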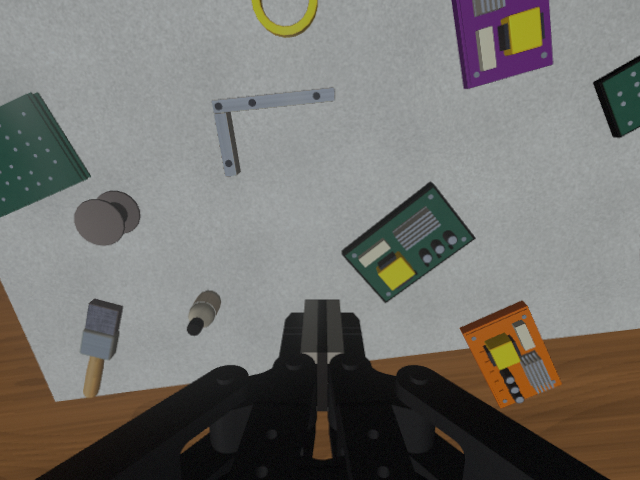

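Stop from the wrist: corner (678, 97) mm, yaw -2.5°. The network took the orange board this time, but the green board still shows at (410,242). Plan: open the fingers and use both as a straight edge on the near long side. Push straight, arc clockwise to the fence, then push along it.

Emit:
{"api": "play_rows", "payload": {"deltas": [[-23, -17, -20, 5], [-23, -17, -20, 5], [-23, -17, -20, 5], [-23, -17, -20, 5], [-23, -17, -20, 5], [-23, -17, -20, 5], [-23, -17, -20, 5], [-23, -18, -20, 5], [0, 0, 0, 0], [0, 0, 0, 0]], "gripper": 1}}

```text
time: 4.9
ee_pos: [0.4143, -0.1328, 0.261]
orientation: [[0.519, -0.854, -0.003], [-0.854, -0.519, 0.0], [-0.001, 0.002, -1.0]]
ft_force: [1.0, -0.3, 1.5]
opening: 0.0856
```

```bash
python3 - <<'E'
from h import *
s=arm.read_state();o=s['orientation'];print(s['time'],s['ee_pos'],np.degrees(np.arctan2(o[1][0],o[0][0])),s['opening'],arm.tip_extent,s['qpos'])
E
```

```text
4.9 [ 0.41425958 -0.13281665  0.26098627] -58.70439230886172 0.08557417359650543 0.0726 [ 60.88194245  13.62606716 -51.77029575 120.01697911  13.53703931
  52.39108186 -57.18247931]
```

Emit:
{"api": "play_rows", "payload": {"deltas": [[0, 0, -30, 0], [0, 0, -35, 0], [0, 0, -35, 0], [0, 0, -35, 0], [0, 0, -30, 0], [0, 0, -16, 0], [0, 0, -4, 0], [0, 0, 0, 0], [0, 0, 0, 0]]}}

```text
time: 5.65
ee_pos: [0.4178, -0.1312, 0.0779]
orientation: [[0.523, -0.852, 0.002], [-0.852, -0.523, -0.0], [0.001, -0.002, -1.0]]
ft_force: [0.2, 0.1, 0.4]
opening: 0.0855
```

Emit:
{"api": "play_rows", "payload": {"deltas": [[0, 0, -1, 0], [0, 0, -1, 0], [0, 0, -1, 0], [0, 0, 0, 0], [0, 0, 0, 0]]}}

```text
time: 6.07
ee_pos: [0.4164, -0.1319, 0.0743]
orientation: [[0.522, -0.853, 0.001], [-0.853, -0.522, -0.001], [0.001, -0.0, -1.0]]
ft_force: [-0.1, -0.2, 0.1]
opening: 0.0851
```

```bash
python3 - <<'E'
from h import *
s=arm.read_state();print(s['time'],s['ee_pos'],s['ft_force'])
im,d=get_image('side');cv2.imwrite('pics/s2.png',cv2.resize(im[150:300,300:500],None,fx=4,fy=4,interpolation=3))
E
```

```text
6.0667 [ 0.41638075 -0.13193336  0.07430497] [-0.09878064 -0.21287987  0.09181885]
```

View pics/s2.png

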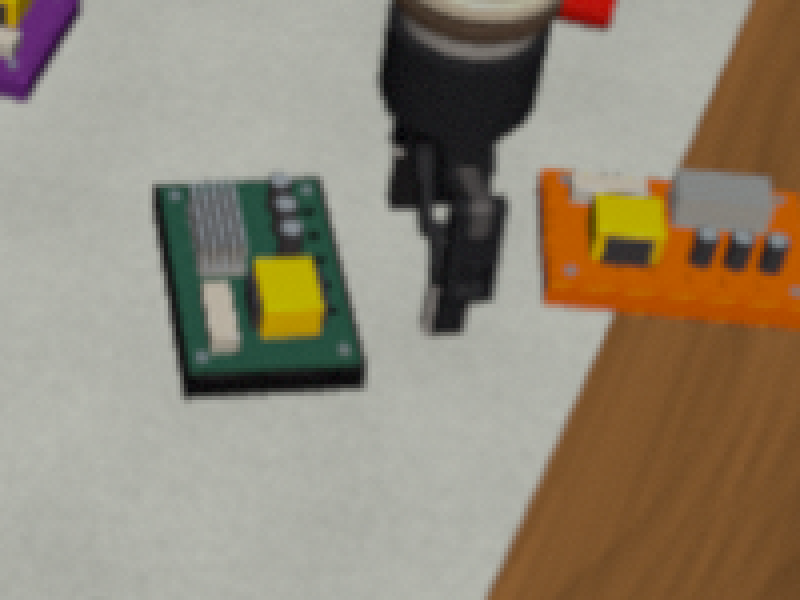

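```bash
python3 - <<'E'
from h import *
im,d=get_image('side');P=cloud('side',d)
for v in range(216,238,2): print(v,[tuple(np.round(P[v,u]*1000).astype(int)) for u in (408,411,414)])
m=(P[...,2]>.004)&(abs(P[...,0]-.39)<.03)&(abs(P[...,1]+.09)<.04);print(np.percentile(P[m][:,2],[0,2,5,10,50]))
E
```

```text
216 [(np.int64(398), np.int64(-81), np.int64(68)), (np.int64(390), np.int64(-70), np.int64(82)), (np.int64(384), np.int64(-68), np.int64(86))]
218 [(np.int64(397), np.int64(-84), np.int64(61)), (np.int64(389), np.int64(-70), np.int64(77)), (np.int64(383), np.int64(-68), np.int64(82))]
220 [(np.int64(396), np.int64(-80), np.int64(60)), (np.int64(387), np.int64(-64), np.int64(78)), (np.int64(383), np.int64(-73), np.int64(72))]
222 [(np.int64(396), np.int64(-86), np.int64(48)), (np.int64(386), np.int64(-66), np.int64(72)), (np.int64(381), np.int64(-69), np.int64(71))]
224 [(np.int64(396), np.int64(-87), np.int64(43)), (np.int64(385), np.int64(-64), np.int64(68)), (np.int64(380), np.int64(-67), np.int64(67))]
226 [(np.int64(395), np.int64(-87), np.int64(37)), (np.int64(388), np.int64(-82), np.int64(45)), (np.int64(379), np.int64(-67), np.int64(63))]
228 [(np.int64(394), np.int64(-86), np.int64(33)), (np.int64(387), np.int64(-80), np.int64(42)), (np.int64(382), np.int64(-86), np.int64(38))]
230 [(np.int64(393), np.int64(-86), np.int64(27)), (np.int64(387), np.int64(-83), np.int64(33)), (np.int64(382), np.int64(-86), np.int64(33))]
232 [(np.int64(392), np.int64(-85), np.int64(24)), (np.int64(386), np.int64(-84), np.int64(28)), (np.int64(380), np.int64(-85), np.int64(29))]
234 [(np.int64(392), np.int64(-87), np.int64(16)), (np.int64(387), np.int64(-92), np.int64(14)), (np.int64(384), np.int64(-108), np.int64(1))]
236 [(np.int64(393), np.int64(-95), np.int64(3)), (np.int64(387), np.int64(-98), np.int64(3)), (np.int64(382), np.int64(-101), np.int64(2))]
[0.00407641 0.06233404 0.08692398 0.11655994 0.33903635]
```

Emit:
{"api": "play_rows", "payload": {"deltas": [[0, 0, -3, 0], [0, 0, -3, 0], [0, 0, -2, 0], [5.1, 3.1, 0, 0], [5.1, 3.1, 0, 0], [5.1, 3.1, 0, 0], [4.3, 2.6, 0, 0], [3.4, 2.1, 0, 0], [3.4, 2.1, 0, 0], [3.4, 2.1, 0, 0]]}}

```text
time: 7.0
ee_pos: [0.4458, -0.1134, 0.0658]
orientation: [[0.523, -0.853, -0.001], [-0.853, -0.523, -0.001], [-0.0, 0.001, -1.0]]
ft_force: [-2.4, -1.8, 0.9]
opening: 0.0854
```

Emit:
{"api": "play_rows", "payload": {"deltas": [[4.3, 2.6, 0, 0], [4.3, 2.6, 0, 0], [4.3, 2.6, 0, 0], [4.3, 2.6, 0, 0]]}}

```text
time: 7.33
ee_pos: [0.4637, -0.1027, 0.0658]
orientation: [[0.523, -0.852, 0.0], [-0.852, -0.523, 0.0], [-0.0, -0.0, -1.0]]
ft_force: [-0.8, -1.1, -0.7]
opening: 0.085
```

```bash
cat >> h.py <<'E'
def look(near):
    s=arm.read_state();o=s['orientation'];print(round(s['time'],2),np.round(np.array(s['ee_pos'])*1000,1),'toolx',round(np.degrees(np.arctan2(o[1][0],o[0][0])),2),np.round(s['ft_force'],1))
    for n in('side','scene','wrist'):
        im,d=get_image(n);cv2.imwrite(f'pics/last_{n}.png',im);P=cloud(n,d)
        try:x,o=board(n,P,near);print(n,round(o['conf'],2),rect(x[:,:2]))
        except Exception as e:print(n,e)
E
python3 -c "
from h import *
look((.51,-.075))"
```

```text
7.33 [ 463.7 -102.7   65.8] toolx -58.48 [-0.8 -1.1 -0.7]
side 0.59 (array([508.9, -73.4]), 90.4, 143.3, 31.24)
scene 0.71 (array([516.4, -72.8]), 94.8, 141.6, 30.44)
wrist 0.63 (array([511.2, -75.4]), 91.7, 141.4, 31.46)
```

Emit:
{"api": "play_rows", "payload": {"deltas": [[5, 3.1, 0, 0], [7, 4.3, 0, 0], [7, 4.3, 0, 0], [7, 4.3, 0, 0], [7, 4.3, 0, 0], [7, 4.3, 0, 0], [7, 4.3, 0, 0], [7, 4.3, 0, 0], [5, 3.1, 0, 0], [4, 2.5, 0, 0]]}}

```text
time: 8.47
ee_pos: [0.527, -0.0635, 0.066]
orientation: [[0.523, -0.852, 0.0], [-0.852, -0.523, 0.0], [0.0, -0.0, -1.0]]
ft_force: [-1.0, -1.0, 1.5]
opening: 0.0855
```

```bash
python3 -c "
from h import *
look((.574,-.036))"
```

```text
8.47 [527.  -63.5  66. ] toolx -58.45 [-1.  -1.   1.5]
side 0.55 (array([572.6, -35.2]), 89.9, 144.1, 31.51)
scene 0.97 (array([575.9, -35.1]), 100.3, 142.0, 31.82)
wrist 0.63 (array([573.9, -36.8]), 92.5, 140.6, 31.54)
```

Emit:
{"api": "play_rows", "payload": {"deltas": [[3.1, 5.5, 0, -3.4], [3.4, 5.4, 0, -3.4], [3.8, 5.1, 0, -3.4], [4.0, 4.9, 0, -3.4], [4.3, 4.7, 0, -3.4]]}}

```text
time: 9.18
ee_pos: [0.5441, -0.0388, 0.0657]
orientation: [[0.247, -0.969, -0.001], [-0.969, -0.247, -0.0], [-0.0, 0.001, -1.0]]
ft_force: [-0.8, -0.4, 0.1]
opening: 0.0852
```

```bash
python3 -c "
from h import *
look((.6,-.025))"
```

```text
9.18 [544.1 -38.8  65.7] toolx -75.68 [-0.8 -0.4  0.1]
side 0.85 (array([595.6, -23.9]), 90.0, 140.2, 14.52)
scene 0.8 (array([602.5, -24.8]), 94.5, 140.1, 14.54)
wrist 0.87 (array([598.9, -26.8]), 90.7, 141.0, 14.12)
```

Emit:
{"api": "play_rows", "payload": {"deltas": [[4.6, 4.4, 0, -3.4], [4.8, 4.1, 0, -3.4], [5.1, 3.8, 0, -3.4], [5.3, 3.5, 0, -3.4], [4.0, 3.2, 0, -3.4], [0, 0, 0, 0]]}}

```text
time: 9.98
ee_pos: [0.569, -0.0192, 0.0659]
orientation: [[-0.044, -0.999, 0.0], [-0.999, 0.044, 0.0], [-0.0, -0.0, -1.0]]
ft_force: [-0.7, 1.5, -0.9]
opening: 0.0855
```

```bash
python3 -c "
from h import *
look((.625,-.023))
for n in('scene','side'):
  im,d=get_image(n);print(fitstop(stop(n,cloud(n,d))[0]))"
```

```text
9.98 [569.  -19.2  65.9] toolx -92.53 [-0.7  1.5 -0.9]
side 0.9 (array([623.9, -20.7]), 95.9, 140.7, -3.5)
scene 0.81 (array([630.4, -22.1]), 97.4, 140.2, -3.23)
wrist 0.77 (array([623.2, -23.6]), 92.5, 141.2, -2.82)
(array([682.97,  98.35,  -3.03]), np.float64(1.25))
(array([676.63,  99.86,  -2.48]), np.float64(1.03))
```

Emit:
{"api": "play_rows", "payload": {"deltas": [[-8, 0.4, 0, 0], [-14, 0.6, 0, 0], [-10, 0.4, 20, 0], [0, 0, 35, 0], [0, 0, 35, 0], [0, 0, 10, 0], [0, 0, 0, 0]], "gripper": 0.4}}

```text
time: 11.07
ee_pos: [0.5383, -0.0182, 0.1692]
orientation: [[-0.043, -0.999, 0.006], [-0.999, 0.043, -0.001], [0.001, -0.006, -1.0]]
ft_force: [0.6, 0.1, -1.0]
opening: 0.0338
```

```bash
python3 -c "
from h import *
look((.625,-.023));print(np.round(arm.read_state()['qpos'],1),arm.read_state()['opening'])"
```

```text
11.07 [538.3 -18.2 169.2] toolx -92.48 [ 0.6  0.1 -1. ]
side 0.74 (array([623.5, -21.2]), 94.2, 144.5, -3.1)
scene 0.59 (array([630.2, -21.1]), 98.3, 140.9, -0.38)
wrist 0.9 (array([619.5, -23.1]), 81.1, 140.6, -2.69)
[  25.4   29.8  -32.9  111.2   22.2   45.5 -112.4] 0.03463268352894669
```

Emit:
{"api": "play_rows", "payload": {"deltas": [[5, -10, 0, 7], [5, -10, 0, 7], [6, -10, 0, 7], [7, -10, 0, 7], [7, -10, 0, 7], [7, -10, 0, 7], [7, -10, 0, 7], [7, -10, 0, 7], [7, -10, 0, 7], [7, -8, 0, 7]]}}

```text
time: 12.2
ee_pos: [0.6013, -0.1171, 0.1643]
orientation: [[0.926, -0.377, -0.002], [-0.377, -0.926, 0.001], [-0.002, 0.0, -1.0]]
ft_force: [0.3, -0.5, 0.3]
opening: 0.0345
```

Emit:
{"api": "play_rows", "payload": {"deltas": [[6, -6, 0, 7], [6, -5, 0, 7], [5, -3, 0, 6], [0, 0, -25, 0], [0, 0, -30, 0], [0, 0, -25, 0], [0, 0, -7, 0], [0, 0, -3, 0], [0, 0, -2, 0], [0, 0, 0, 0]]}}

```text
time: 13.03
ee_pos: [0.6193, -0.1299, 0.0746]
orientation: [[0.999, -0.043, 0.001], [-0.043, -0.999, 0.0], [0.001, -0.0, -1.0]]
ft_force: [-0.3, 0.1, 1.0]
opening: 0.0341
```

```bash
python3 -c "
from h import *
look((.625,-.023))"
```

```text
13.03 [ 619.3 -129.9   74.6] toolx -2.47 [-0.3  0.1  1. ]
side 0.87 (array([623.2, -22.2]), 95.0, 142.7, -1.84)
scene 0.67 (array([627.6, -22. ]), 96.0, 140.0, -3.1)
wrist 0.56 (array([622.2, -58.3]), 71.0, 90.8, 87.46)
```

Emit:
{"api": "play_rows", "payload": {"deltas": [[0.4, 8, 0, 0], [0.3, 7, 0, 0], [0.3, 6, 0, 0], [0.2, 4, 0, 0], [0.2, 4, 0, 0], [0.2, 4, 0, 0], [0.2, 5, 0, 0], [0.2, 5, 0, 0], [0.2, 5, 0, 0], [0.2, 5, 0, 0]]}}

```text
time: 14.17
ee_pos: [0.6211, -0.0769, 0.074]
orientation: [[0.999, -0.044, 0.0], [-0.044, -0.999, -0.0], [0.0, 0.0, -1.0]]
ft_force: [-0.4, -2.8, 1.7]
opening: 0.0341
```

```bash
python3 -c "
from h import *
look((.625,.003))"
```

```text
14.17 [621.1 -76.9  74. ] toolx -2.5 [-0.4 -2.8  1.7]
side 0.67 (array([623.,   5.]), 92.0, 141.4, -2.58)
scene 0.67 (array([630.9,   5.6]), 103.4, 141.0, -2.87)
wrist 0.61 (array([623.9, -17.4]), 90.7, 97.0, -2.29)
```

Emit:
{"api": "play_rows", "payload": {"deltas": [[0.2, 5, 0, 0], [0.2, 5, 0, 0], [0.2, 5, 0, 0], [0.2, 4, 0, 0], [0.1, 3, 0, 0], [0, 2, 0, 0], [0, 0, 0, 0]]}}

```text
time: 15.05
ee_pos: [0.6219, -0.0522, 0.074]
orientation: [[0.999, -0.042, 0.0], [-0.042, -0.999, 0.001], [0.0, -0.001, -1.0]]
ft_force: [-0.4, 0.5, 0.3]
opening: 0.034
```

Emit:
{"api": "play_rows", "payload": {"deltas": [[0, 1, 0, 0], [0, 1, 0, 0], [0, 0, 0, 0]]}}

```text
time: 15.3
ee_pos: [0.622, -0.0515, 0.074]
orientation: [[0.999, -0.044, 0.0], [-0.044, -0.999, -0.0], [0.0, 0.0, -1.0]]
ft_force: [-0.0, -0.9, 0.1]
opening: 0.0342
```

Emit:
{"api": "play_rows", "payload": {"deltas": [[0, 1, 0, 0], [0, 1, 0, 0], [0, 0, 0, 0]]}}

```text
time: 15.55
ee_pos: [0.622, -0.0497, 0.074]
orientation: [[0.999, -0.044, 0.0], [-0.044, -0.999, -0.001], [0.0, 0.001, -1.0]]
ft_force: [-1.0, -2.6, 0.4]
opening: 0.0342
```

```bash
python3 -c "
from h import *
look((.625,.026))"
```

```text
15.55 [622.  -49.7  74. ] toolx -2.51 [-1.  -2.6  0.4]
side 0.62 (array([623.7,  31.1]), 92.5, 142.5, -3.04)
scene 0.78 (array([631.7,  30.3]), 100.2, 142.6, -3.33)
wrist 0.56 (array([625. ,   8.4]), 90.6, 98.2, -2.49)
```

Emit:
{"api": "play_rows", "payload": {"deltas": [[0, 1, 0, 0], [0, 1, 0, 0], [0, 0, 0, 0]]}}

```text
time: 16.1
ee_pos: [0.622, -0.0495, 0.074]
orientation: [[0.999, -0.045, -0.0], [-0.045, -0.999, -0.003], [-0.0, 0.003, -1.0]]
ft_force: [-1.0, -7.8, 2.8]
opening: 0.0343
```

Emit:
{"api": "play_rows", "payload": {"deltas": [[0, 1, 0, 0], [0, 0, 0, 0]]}}

```text
time: 16.27
ee_pos: [0.622, -0.0494, 0.074]
orientation: [[0.999, -0.045, -0.001], [-0.045, -0.999, -0.005], [-0.0, 0.005, -1.0]]
ft_force: [-1.3, -8.4, 4.4]
opening: 0.0337
```

Emit:
{"api": "play_rows", "payload": {"deltas": [[0, -6, 0, 0], [0, -14, 0, 0], [0, -8, 20, 0], [0, 0, 35, 0], [0, 0, 35, -7], [-5, 8, 0, -7], [-8, 9, 0, -7], [-8, 9, 0, -7], [-8, 9, 0, -7], [-8, 9, 0, -7]], "gripper": 1}}

```text
time: 17.1
ee_pos: [0.5845, -0.0296, 0.1639]
orientation: [[0.71, -0.705, 0.0], [-0.705, -0.71, 0.002], [-0.001, -0.001, -1.0]]
ft_force: [0.1, 0.2, 0.4]
opening: 0.0854
```

Emit:
{"api": "play_rows", "payload": {"deltas": [[-8, 9, 0, -7], [-8, 9, 0, -7], [-7, 9, 0, -7], [-7, 9, 0, -7], [-4, 10, 0, -7], [-3, 10, 0, -7], [0, 9, 0, -6], [0, 0, 0, 0]]}}

```text
time: 17.77
ee_pos: [0.5477, 0.0377, 0.1642]
orientation: [[-0.043, -0.999, 0.001], [-0.999, 0.043, 0.002], [-0.002, -0.001, -1.0]]
ft_force: [-0.3, 0.8, -0.5]
opening: 0.0853
```

```bash
python3 -c "
from h import *
look((.625,.03))"
```

```text
17.77 [547.7  37.7 164.2] toolx -92.46 [-0.3  0.8 -0.5]
side 0.87 (array([624. ,  31.6]), 92.9, 142.3, -2.75)
scene 0.6 (array([633.2,  31.2]), 101.9, 140.2, -2.66)
wrist 0.7 (array([626. ,  29.5]), 90.2, 141.4, -2.35)
```

Emit:
{"api": "play_rows", "payload": {"deltas": [[0, -4, -35, 0], [0, 0, -35, 0], [0, 0, -22, 0], [0, 0, -6, 0], [0, 0, 0, 0], [7, -0.3, 0, 0], [6, -0.3, 0, 0], [4, -0.2, 0, 0], [3, 0, 0, 0], [2, 0, 0, 0]]}}

```text
time: 18.9
ee_pos: [0.5709, 0.0298, 0.0669]
orientation: [[-0.044, -0.999, 0.001], [-0.999, 0.044, -0.0], [0.0, -0.001, -1.0]]
ft_force: [-2.4, 0.1, 1.6]
opening: 0.085
```

Emit:
{"api": "play_rows", "payload": {"deltas": [[1, 0, 0, 0], [1, 0, 0, 0], [1, 0, 0, 0], [0, 0, 0, 0]]}}

```text
time: 19.23
ee_pos: [0.5726, 0.0299, 0.0658]
orientation: [[-0.043, -0.999, -0.001], [-0.999, 0.043, -0.0], [0.0, 0.001, -1.0]]
ft_force: [-1.7, -0.4, 1.0]
opening: 0.0857
```

Emit:
{"api": "play_rows", "payload": {"deltas": [[1, 0, 0, 0], [1, 0, 0, 0], [0, 0, 0, 0]]}}

```text
time: 19.48
ee_pos: [0.5751, 0.0298, 0.0658]
orientation: [[-0.043, -0.999, 0.0], [-0.999, 0.043, -0.0], [0.0, -0.0, -1.0]]
ft_force: [-1.7, -0.1, -1.1]
opening: 0.0853
```

Emit:
{"api": "play_rows", "payload": {"deltas": [[1, 0, 0, 0], [1, 0, 0, 0], [0, 0, 0, 0]]}}

```text
time: 19.73
ee_pos: [0.5762, 0.0299, 0.0657]
orientation: [[-0.043, -0.999, -0.002], [-0.999, 0.043, -0.0], [0.001, 0.002, -1.0]]
ft_force: [-4.2, -0.5, 3.3]
opening: 0.0851
```

Emit:
{"api": "play_rows", "payload": {"deltas": [[1, 0, 0, 0], [1, 0, 0, 0], [0, 0, 0, 0]]}}

```text
time: 19.98
ee_pos: [0.5764, 0.03, 0.0654]
orientation: [[-0.043, -0.999, -0.005], [-0.999, 0.043, -0.001], [0.001, 0.005, -1.0]]
ft_force: [-9.8, -0.0, 7.2]
opening: 0.0854
```

Emit:
{"api": "play_rows", "payload": {"deltas": [[1, 0, 0, 0], [0, 0, 0, 0], [-4, 0, 0, 0], [-10, 0.4, 0, 0], [-14, 0.6, 0, 0], [0, 0, 35, 0], [0, 0, 35, 0], [0, 0, 35, 0], [0, 0, 30, 0], [0, 0, 0, 0]]}}

```text
time: 20.82
ee_pos: [0.5568, 0.0321, 0.2077]
orientation: [[-0.043, -0.999, 0.014], [-0.999, 0.043, 0.001], [-0.001, -0.014, -1.0]]
ft_force: [0.3, 0.3, -0.2]
opening: 0.0855
```

Emit:
{"api": "play_rows", "payload": {"deltas": [[5, 0, 15, 0], [5, 0, 15, 0], [5, 0, 10, 0], [5, 0, 10, 0], [0, 0, 0, 0], [0, 0, 0, 0]]}}

```text
time: 21.32
ee_pos: [0.5725, 0.0311, 0.251]
orientation: [[-0.043, -0.999, 0.001], [-0.999, 0.043, 0.0], [-0.0, -0.001, -1.0]]
ft_force: [-0.6, -1.6, -0.6]
opening: 0.0856
```

```bash
python3 -c "
from h import *
look((.63,.03))
im,P=wrist('pics/w3.png');s,o=stop('wrist',P);print(o['box'],fitstop(s))
c=[int(v) for v in silhouettes('board','wrist')[0]['box']];print(c)
x0=max(0,c[0]-150);y0=max(0,c[1]-120);cv2.imwrite('pics/w3c.png',cv2.resize(im[y0:y0+220,x0:x0+290],None,fx=2.7,fy=2.7,interpolation=3))"
```

```text
21.32 [572.5  31.1 251. ] toolx -92.49 [-0.6 -1.6 -0.6]
side 0.79 (array([628.5,  30.6]), 92.2, 141.7, -2.77)
scene 0.73 (array([634.4,  31.1]), 95.8, 140.5, -2.18)
wrist 0.67 (array([ 684.5, -174.9]), 23.3, 39.8, -83.09)
[296.2, 99.5, 202.0, 129.9] (array([679.45,  97.27,  -2.51]), np.float64(0.31))
[592, 398, 77, 31]
```

View pics/w3c.png

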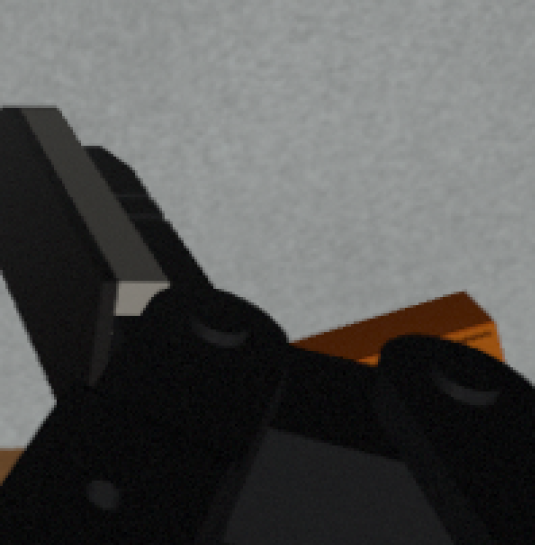

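That crop took the orange board behind the fingers. I'll crop around the stop instead.

```bash
python3 -c "
from h import *
im=cv2.imread('pics/w3.png');cv2.imwrite('pics/w3d.png',cv2.resize(im[20:240,170:450],None,fx=2.7,fy=2.7,interpolation=3))"
```

```text
(no output)
```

View pics/w3d.png

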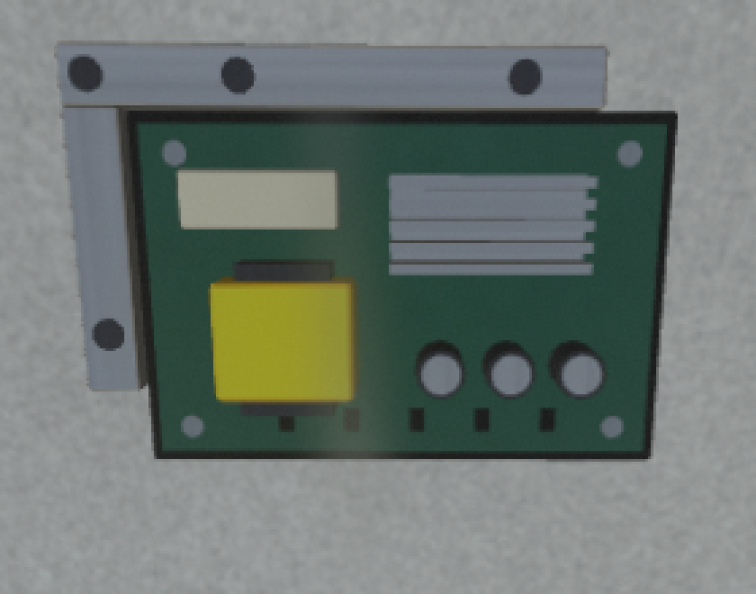

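```bash
python3 -c "
from h import *
im,P=wrist('pics/w4.png');s,o=stop('wrist',P);p,_=fitstop(s);print(p)
a=np.radians(p[2]);R=np.array([[np.cos(a),-np.sin(a)],[np.sin(a),np.cos(a)]])
L=(P[...,:2]*1000-p[:2])@R;z=P[...,2]*1000
m=(z>9)&(z<40)&(L[...,0]>-110)&(L[...,0]<0)&(L[...,1]>-160)&(L[...,1]<0)
t=m&(z<19.5);q=L[t];print(len(q),np.median(z[t]));
for lo,hi in((-40,-15),(-80,-45),(-115,-85)):
  k=q[(q[:,1]>lo)&(q[:,1]<hi)];print('x',lo,np.round(np.percentile(k[:,0],[.5,1,99,99.5]),1))
for lo,hi in((-25,-8),(-60,-35),(-85,-65)):
  k=q[(q[:,0]>lo)&(q[:,0]<hi)];print('y',lo,np.round(np.percentile(k[:,1],[.5,1,99,99.5]),1))
"
```

```text
[679.63  97.2   -2.7 ]
17080 17.030065893958106
x -40 [-90.2 -90.1  -0.6  -0.6]
x -80 [-89.9 -89.7  -0.4  -0.3]
x -115 [-89.6 -89.4  -0.2  -0.2]
y -25 [-139.2 -138.7   -0.8   -0.3]
y -60 [-139.5 -139.    -1.3   -0.7]
y -85 [-139.5 -139.    -1.3   -0.8]
```

```bash
python3 -c "
from h import *
for n in('scene','side'):
  im,d=get_image(n);P=cloud(n,d)
  for q in('bare_board','flux_bottle','spool','tape_roll','screwdriver','brush'):
    for o in silhouettes(q,n)[:1]: print(n,q,np.round(o['box']),np.round(np.nanmedian(P[o['mask']],0),3))
print(close_job())"
```

```text
scene bare_board [175. 262.  44.  33.] [ 0.644 -0.362  0.013]
scene flux_bottle [414. 222.  13.  26.] [0.46  0.18  0.041]
scene spool [449. 271.  30.  28.] [0.592 0.262 0.043]
scene screwdriver [192. 207.  15.  43.] [ 0.444 -0.38   0.021]
scene brush [475. 226.  32.  40.] [0.429 0.336 0.018]
side bare_board [357. 131.  32.  30.] [ 0.63  -0.355  0.013]
side flux_bottle [324. 318.  18.  34.] [0.441 0.188 0.045]
side spool [228. 327.  38.  44.] [0.577 0.267 0.045]
side tape_roll [219. 205.  33.  25.] [0.775 0.016 0.013]
side screwdriver [424. 148.  64.  19.] [ 0.433 -0.379  0.017]
side brush [303. 423.  69.  93.] [0.409 0.342 0.018]
the job is handed in; nothing more can be done
None
```

The green board with components now sits in the inside corner of the stop, and I handed the job in at about 22 s of the 72 s allowed. I pushed it with the open fingers up to the longer fence and turned it on the way. Then I pushed it along the fence to the shorter one and pressed it against the longer fence. The forces I read stayed around 10 N.

**Seating:** the last wrist depth check put the long edge within about 0.6 mm of its fence and the short edge within about 1 mm. The board was parallel to the fences to a few tenths of a degree. The near and right edges read -90 and -139.5 mm, against the nominal -90 and -140.

**Bystanders:** they were detected within a few millimetres of where they started, and the hand ended about 250 mm up. The scene camera missed the tape roll in the last check, but the side camera still saw it in place.

**Disagreements:**
- The scene camera placed the board and stop 4–7 mm off in x compared with the wrist camera. I relied on the wrist view and on the contact forces.
- The board detector sometimes picked the orange look-alike; I ignored those readings.

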